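# Seat the weighing tray on its scale and shut the keeper

### The job

The weighing tray of the bench scale has been washed and stands beside it. Take it by its handle and settle its three ball feet fully home in the cone, groove and flat seats of the scale's carrier, pouring lip to the front, away from the display; the carrier can stand several millimetres off centre to any side, so find the seats gently by feel and never push or knock the load cell hard (20 N is too much). Then swing the keeper round over the tray's rim as far as it goes, and leave everything else on the worktop where it stands.

Things in the scene. Friction and masses are not known exactly. Their poses are not given: they have to be found in the camera images.
- scale: White bench scale, fixed: housing 212 mm wide (y), 50 high, from x -80 to +96 mm; behind it (to x +152) a console up to z = 110 mm with a display facing the front (-x). Origin on the worktop under the housing's middle, z up. On top is the carrier, a three-armed aluminium spider with steel seats (cone, V-groove, flat), pads 44 mm wide. Load cell: the tray must never bear on the scale with over 20 N.
- cone_middle (a point): Fixed point on the scale at (-45,+60,74.0) mm: where the cone seat (90 deg, mouth 10 mm wide in the pad's top) is when the carrier stands centred. The carrier itself is NOT measured: it stands up to 9 mm off in x and in y (never turned), stays where left, shifts only under some 6 N sideways, and springs down about 1 mm per 6 N. A ball drops in from within about 3.5 mm.
- groove_middle (a point): Fixed point on the scale at (-45,-60,74.0) mm: where the V-groove's middle (90 deg, 10 mm wide, 44 mm long, along the scale's y towards the cone) is when the carrier stands centred; it is off by the same unmeasured shift as the cone. Seats are smooth (friction about 0.15).
- flat_middle (a point): Fixed point on the scale at (+45,0,71.1) mm: top of the plain flat disc, 44 mm wide, when the carrier stands centred; off by the same unmeasured shift.
- tray: Steel weighing tray, loose, 140 (x) x 180 (y) mm, 0.35 to 0.6 kg, balanced near its middle. Origin: centre of the underside of the 3 mm floor. Rim to z = 14 mm on three sides; on the -x side a pouring lip (to x = -90 mm), which points to the scale's front (-x): axes match the scale's when seated. Starts on its balls, origin at z = 17 mm. Home: level, origin at z = 88 mm less 0.6 to 1 mm sink.
- tray_handle (a point): Middle of the grip bar of the tray's arched handle, 68 mm above the tray's origin: bar 12 mm wide (x), 10 mm high, 112 mm long along the tray's y, between upright legs at y = -53 and +53 mm; grip it across x from above. Axes as the tray's.
- foot_cone (a point): Centre of the 10 mm ball foot that belongs in the cone: tray x -45, y +60, z -12 mm. Home: z = 76.1 mm less 0.6 to 1 mm sink; lying on the pad beside its seat it stands 3 mm higher.
- foot_groove (a point): Centre of the 10 mm ball foot that belongs in the V-groove: tray x -45, y -60, z -12 mm. Heights as for the cone foot.
- foot_flat (a point): Centre of the 10 mm ball foot that belongs on the flat disc: tray x +45, y 0, z -12 mm. Home: z = 76.1 mm less 0.6 to 1 mm sink.
- keeper (a joint): Angle (rad) of the keeper, a level 5 mm steel bar (z 104.5 to 109.5 mm) on an upright axis at scale x +10, y +116 mm. 0 = parked, pointing to scale -x; grows anticlockwise from above to its stop at 1.57, where it points to scale -y across the tray's left rim with 2 to 3 mm to spare; an unseated tray's rim blocks it. Stays where left; about 2 N at the knob.
- keeper_knob (a point): On the upright round knob of the keeper, 12 mm in diameter (14 at its top), z = 109.5 to 142.5 mm, 40 mm from the keeper's axis; this point is at z = 126.5 mm. At keeper angle a it lies at scale x = 10 - 40 cos a, y = 116 - 40 sin a mm.
- jigger: Bystander: plated double jigger 43 mm wide, 70 mm tall, origin under its middle.
- cork: Bystander: wine cork standing on end, 23 mm wide, 44 mm tall, origin under its middle.
- tea_canister: Bystander: square purple canister with wooden lid, 82 mm wide, 115 mm tall, origin under its middle.
- tumbler: Bystander: glass tumbler, 80 mm wide, 88 mm tall, origin under its middle.
- polish_tin: Bystander: round tin of polish, 67 mm wide, 44 mm tall, origin under its middle.
- pepper_mill: Bystander: turned wooden pepper mill, 58 mm wide, 170 mm tall, origin under its middle.
- muddler: Bystander: wooden muddler lying down, 187 mm long, 25 mm thick, origin under its middle.
- lemon: Bystander: lemon, 71 mm long, 51 mm high, origin under its middle.
- teaspoon: Bystander: plated teaspoon lying flat, 138 mm long, origin under its middle.

How it is judged:
On the way:
1. the tray is fully home on its three seats, level, while the keeper is still open (z of foot_cone in the frame of scale between 0.072 and 0.0767 m and z of foot_groove in the frame of scale between 0.072 and 0.0767 m and z of foot_flat in the frame of scale between 0.072 and 0.0767 m and angle between tray's own z axis and vertical below 0.012 rad and angle between the y axis of tray and the y axis of scale, either way round below 0.035 rad and horizontal distance between tray and scale below 0.0145 m and x of foot_flat in the frame of scale above 0 m and value of joint keeper below 0.6 rad), for 0.3 s.
At the end, for the whole second after the job is handed in: all three ball centres 72.0 to 76.7 mm above the worktop; tray level within 0.012 rad, aligned with the scale within 0.035 rad, lip to the front, within 14.5 mm of the scale's middle, at rest; keeper over its rim, beyond 1.4 rad (z of foot_cone in the frame of scale between 0.072 and 0.0767 m and z of foot_groove in the frame of scale between 0.072 and 0.0767 m and z of foot_flat in the frame of scale between 0.072 and 0.0767 m and angle between tray's own z axis and vertical below 0.012 rad and angle between the y axis of tray and the y axis of scale, either way round below 0.035 rad and horizontal distance between tray and scale below 0.0145 m and x of foot_flat in the frame of scale above 0 m and value of joint keeper above 1.4 rad and linear speed of tray below 0.01 m/s and angular speed of tray below 0.1 rad/s); the robot touches nothing.
It fails at once if the tray bears on the scale with more than 20 N (contact force between tray and scale above 20 N).
It fails at once if a bystander is moved more than 30 mm (distance of any of jigger, cork, tea_canister, tumbler, polish_tin, pepper_mill, muddler, lemon, teaspoon from where it was at the start of the episode above 0.03 m).
It also fails if it takes over 72 s, if anything falls off the work surface, if the arm or the gripper's body presses on something with over 40 N, if the wrist force passes 120 N, or if a joint passes its speed limit or range.

### The arm

A 6-joint arm with a two-finger parallel gripper is mounted at the origin on a cart in front of the work surface, level with it; the furniture and walls round the work are solid. World frame = base frame: x ahead of the robot, y to its left, z up, the work surface at z = 0. Lengths are in m, angles in rad, forces in N, time in s.
With the tool pointing down it reaches from about 0.375 to 0.975 m from the base axis. Payload 3.8 kg.
Tool frame: the origin (TCP) lies between the finger pads; the fingertips stand 25 mm ahead of it and the grasp point (between the pads) lies 6 mm ahead of it (ctrl.finger_overhang is the distance from the TCP to the fingertips, in m); z points along the fingers, y is the direction in which the jaws open and shut (so a half turn about z gives the same grasp; the last joint's range is limited). The gripper opens to 88 mm and grips with 3 to 60 N. Pads are 18 mm wide; open, the fingers measure 123 mm over their backs; the gripper's body (75 mm by 187 mm) begins 45 mm behind the grasp point.
Start: joints at [-1.321, 0.264, 1.604, -0, 1.274, -0.037], TCP at [0.191, -0.647, 0.264] pointing down, gripper open.
Joint ranges: [-2.63, 2.63], [-0.94, 2.18], [0.31, 2.57], [-1.31, 4.45], [0, 2.66], [-2.55, 2.55]. Speed limits (rad/s): [2.57, 2.57, 3.14, 3.14, 3.14, 3.14].

### API

Orientations are given as a 3x3 rotation matrix whose columns are the frame's x, y, z axes.
In Python, from bench import sensors, eyes, ctrl gives the robot as it stands.
- The arm moves only by the tool carry_out, never from a script. Its argument "motion" is a list of rows, each a list of 3 entries, a list of its own where there are three numbers: the turn, a rotation vector about the tool's x, y, z in rad, then the shift along the tool's x, y, z in m, then the closure, from 0 (fully open) to 1 (shut). In form: [[[ax, ay, az], [x, y, z], fingers], ...]. A call has 1 to 5 rows; each row is the pose to reach, as a shift and turn from the pose commanded when the call began, along the tool's axes at that moment; what a row does not reach only later rows make up. A row lasts 1/10 s, in which the tool goes at most 50 mm and 8.59 degrees, less where a joint would pass 70% of its speed; a pose out of reach is approached as far as the arm can. A call with a gripper value outside its range is refused whole. The fingers move at their own pace and stop on an object; "squeeze" is the grip in N (left out, the last holds). Time passes only in rows, so rows that repeat a pose let the fingers close. It gives the time, the measured TCP pose, the force and the opening at its end, in the units of the state.
- sensors.get_state(): the state, without advancing time (a new reading comes with each control period).
- eyes.camera(name): name is "side" or "top"; returns a dict with "frame" (420x560x3 uint8, red, green, blue), "camera_matrix" (3x3 intrinsics, pixels), "view" (4x4, takes a point from world to camera coordinates). Camera axes: x right, y up, looking along -z (the intrinsics and any distortion apply to the point x, -y, -z); pixel columns grow to the right and rows downward; lengths in m; the calibration is good to about 2 mm. A picture is of the moment at which its call begins. There is no depth.
- ctrl.hand_in(): hands the job in, once; it reports no verdict.
The state is a dict: "clock": time; "q": joint angles; "qvel": joint speeds; "effort": joint torques, N m; "tool_pos": TCP position; "eef_rot": TCP orientation; "force": force on the tool from outside, world axes, zero at the start; "ft_torque": the same for the moment, N m; "finger_gap": finger opening in m.
Only numpy, scipy, OpenCV 4.12 (cv2) and the standard library are available. Lean on these libraries where they do the work, as an engineer would, in place of code of your own. Each camera call takes 0.05 s, during which the arm holds its last target. There are 200 camera calls.

## Working session

There is one attempt and no reset: what is moved stays moved. The work goes in short steps, Python scripts to look and compute and a tool call to move; the robot and the scene stay as the last step left them, time stands still between calls to the robot, and variables do not carry over. Pictures are saved under pics/ and viewed, about 8 in all and at most 12, crops included, and the job is handed in when it is done.

Besides the shell and the picture viewer there is one more tool, called after "Emit:" as name([rows], argument=value, ...), one row to a line, values as JSON. carry_out: Moves the arm, as the interface text tells. Its arguments: {"type":"object","properties":{"motion":{"type":"array","items":{"type":"array"}},"squeeze":{"type":"number"}},"required":["motion"]}

```bash
mkdir -p pics; ls; cat > h.py <<'E'
import numpy as np, cv2
from bench import sensors, eyes, ctrl
def snap(n,f):
    c=eyes.camera(n); cv2.imwrite(f'pics/{f}.png',c['frame'][:,:,::-1]); np.savez(f'pics/{f}.npz',K=c['camera_matrix'],V=c['view'],I=c['frame']); return c
def load(f): 
    d=np.load(f'pics/{f}.npz'); return d['K'],d['V'],d['I']
def ray(K,V,u,v):
    d=np.linalg.inv(K)@[u,v,1]; d=np.array([d[0],-d[1],-d[2]]); R=V[:3,:3]
    return -R.T@V[:3,3], R.T@d
def onz(K,V,u,v,z):
    o,d=ray(K,V,u,v); return o+d*(z-o[2])/d[2]
def proj(K,V,p):
    q=V[:3,:3]@np.asarray(p)+V[:3,3]; q=K@[q[0],-q[1],-q[2]]; return q[:2]/q[2]
E
python3 - <<'E'
from h import *
for n in('side','top'):
    c=snap(n,n+'0'); print(n,[k for k in c],c['camera_matrix'].round(1).tolist(),c['view'].round(3).tolist())
s=sensors.get_state(); print(s)
a=[cv2.resize(load(n+'0')[2],(800,600),interpolation=cv2.INTER_CUBIC) for n in('side','top')]
for n,i in zip(('side','top'),a): cv2.imwrite(f'pics/{n}0b.png',i[:,:,::-1])
E
```

```text
pics
side ['frame', 'camera_matrix', 'view'] [[434.5, 0.0, 277.9], [0.0, 434.5, 207.0], [0.0, 0.0, 1.0]] [[-0.997, -0.074, -0.019, 0.513], [0.024, -0.539, 0.842, -0.128], [-0.072, 0.839, 0.539, -1.162], [0.0, 0.0, 0.0, 1.0]]
top ['frame', 'camera_matrix', 'view'] [[468.0, 0.0, 275.6], [0.0, 468.0, 207.5], [0.0, 0.0, 1.0]] [[-0.028, -0.998, -0.06, -0.035], [0.992, -0.035, 0.124, -0.535], [-0.126, -0.056, 0.99, -1.295], [0.0, 0.0, 0.0, 1.0]]
{'clock': 0.1, 'q': array([-1.32091395e+00,  2.64682244e-01,  1.60524593e+00, -1.21012430e-05,
        1.27371093e+00, -3.68636838e-02]), 'qvel': array([-0.00165185, -0.0009899 , -0.00229159,  0.00128012,  0.00102051,
       -0.00011441]), 'effort': array([ 1.15068701e-04, -5.03618610e+01, -3.58070004e+01,  7.30099878e-02,
        2.32711353e-02, -4.73516889e-05]), 'tool_pos': array([ 0.19078157, -0.64685119,  0.26250489]), 'eef_rot': array([[ 9.59168282e-01,  2.82835533e-01, -5.17276752e-04],
       [ 2.82835999e-01, -9.59166241e-01,  1.98002263e-03],
       [ 6.38663593e-05, -2.04547939e-03, -9.99997906e-01]]), 'force': array([-0.05767127,  0.14190325,  0.18035697]), 'ft_torque': array([-0.02643575,  0.03898746, -0.00300443]), 'finger_gap': 0.08783632787054989}
```

View pics/top0b.png

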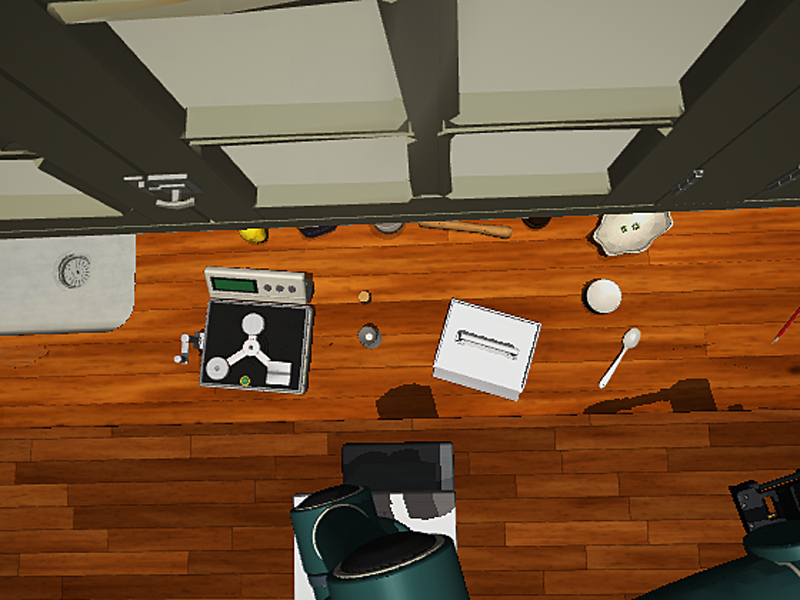

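View pics/side0b.png

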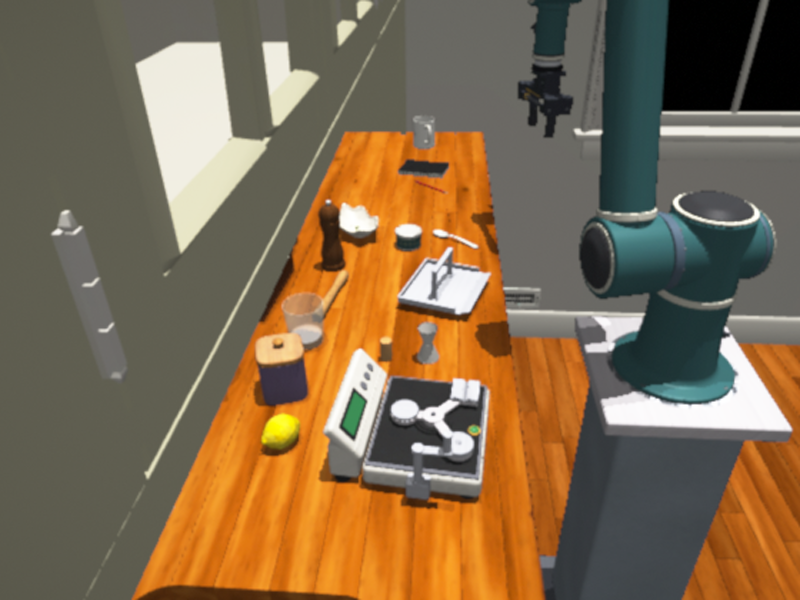

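The top view shows the scale at about (255,345) and the tray at (487,347) in the 800 px frame, with the jigger and cork standing between them. The keeper is at (185,345). Next I'll zoom in on the top view.

```bash
python3 - <<'E'
from h import *
K,V,I=load('top0')
a=cv2.resize(I[180:280,118:228],None,fx=3.6,fy=3.6,interpolation=cv2.INTER_CUBIC)
b=cv2.resize(I[200:290,295:395],None,fx=4,fy=4,interpolation=cv2.INTER_CUBIC)
o=np.zeros((360,800,3),np.uint8); o[:,:396]=a; o[:360,400:800]=b
cv2.imwrite('pics/crop1.png',o[:,:,::-1])
Ks,Vs,J=load('side0')
c=cv2.resize(J[235:355,220:350],None,fx=5,fy=5,interpolation=cv2.INTER_CUBIC)
cv2.imwrite('pics/crop2.png',c[:,:,::-1])
E
```

```text
(no output)
```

View pics/crop1.png

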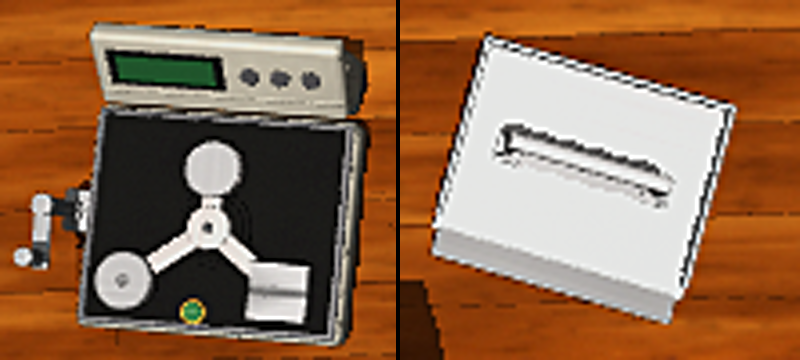

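View pics/crop2.png

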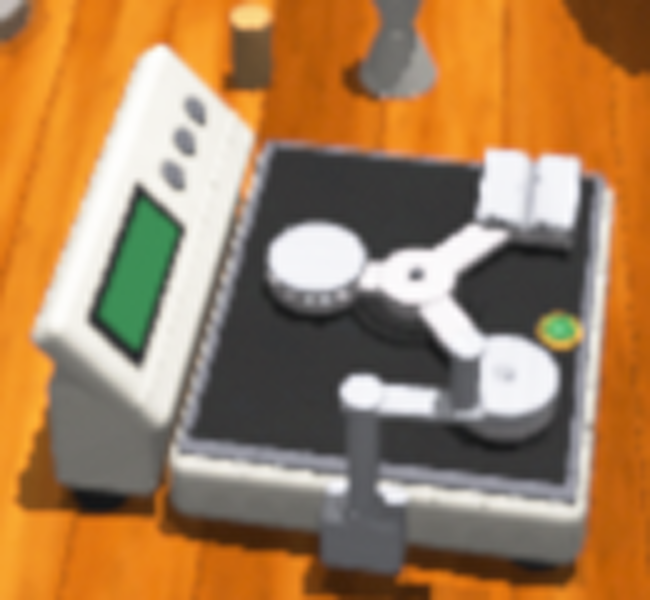

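The crops show the cone disc (122,280), groove block (277,292), flat disc (213,168), the tray's outline and the keeper's knob clearly, with nothing hidden. Now I'll turn these pixels into positions.

```bash
cat >> h.py <<'E'
def blobs(I,box,cond,up=8,open_=0):
    x0,y0,x1,y1=box; a=cv2.resize(I[y0:y1,x0:x1],None,fx=up,fy=up,interpolation=cv2.INTER_CUBIC)
    m=cond(cv2.cvtColor(a,cv2.COLOR_RGB2HSV)).astype(np.uint8)
    if open_: m=cv2.morphologyEx(m,cv2.MORPH_OPEN,cv2.getStructuringElement(cv2.MORPH_ELLIPSE,(open_,open_)))
    cs,_=cv2.findContours(m,cv2.RETR_EXTERNAL,cv2.CHAIN_APPROX_NONE)
    f=lambda c:(c.reshape(-1,2)+.5)/up-.5+[x0,y0]
    return sorted([f(c) for c in cs if len(c)>up*6],key=lambda c:-len(c))
E
python3 - <<'E'
from h import *
K,V,I=load('top0'); print('cam',-V[:3,:3].T@V[:3,3])
# seats
for c in blobs(I,(140,210,214,275),lambda h:(h[...,2]>120)&(h[...,1]<60),open_=60)[:6]:
    (cx,cy),(w,h),an=cv2.minAreaRect(c.astype(np.float32)); print('seat',len(c),(cx,cy),w,h,an,'z74',onz(K,V,cx,cy,.074).round(4),'z71',onz(K,V,cx,cy,.0711).round(4),'w mm',w*1.27/.468)
def quad(c):
    h=cv2.convexHull(c.astype(np.float32)); return cv2.approxPolyDP(h,2.5,True).reshape(-1,2)
for c in blobs(I,(135,205,220,280),lambda h:(h[...,2]<70))[:2]:
    q=quad(c); print('black',[ (p.round(1).tolist(),onz(K,V,*p,.05).round(4)[:2].tolist()) for p in q])
for c in blobs(I,(295,200,395,290),lambda h:(h[...,1]<110)&(h[...,2]>90))[:2]:
    q=quad(c); print('tray',[ (p.round(1).tolist(),onz(K,V,*p,.031).round(4)[:2].tolist()) for p in q])
for c in blobs(I,(118,230,145,258),lambda h:(h[...,1]<90)&(h[...,2]>150))[:3]:
    r=cv2.minAreaRect(c.astype(np.float32)); print('keeper',r)
def cp(u,v,s,x,y): return (u+.5)/s-.5+x,(v+.5)/s-.5+y
print('knob',onz(K,V,*cp(33,258,3.6,118,180),.1425),'axis',onz(K,V,*cp(42,203,3.6,118,180),.1095))
E
```

```text
cam [ 0.36586731 -0.12613747  1.34705986]
seat 344 (176.75, 226.5625) 15.0 14.875 90.0 z74 [0.4845 0.2207 0.074 ] z71 [0.4847 0.2215 0.0711] w mm 40.705128205128204
seat 265 (151.72967529296875, 254.15017700195312) 8.945975303649902 13.411151885986328 88.80650329589844 z74 [0.4105 0.2907 0.074 ] z71 [0.4106 0.2917 0.0711] w mm 24.27647144366533
seat 248 (193.875, 256.5625) 7.75 12.375 90.0 z74 [0.4005 0.1732 0.074 ] z71 [0.4005 0.1739 0.0711] w mm 21.030982905982903
black [([147.6999969482422, 210.1999969482422], [0.5362, 0.3109]), ([213.3000030517578, 215.6999969482422], [0.514, 0.1228]), ([208.10000610351562, 272.29998779296875], [0.3565, 0.1393]), ([141.10000610351562, 267.1000061035156], [0.3762, 0.3288])]
black [([217.60000610351562, 212.6999969482422], [0.5221, 0.1106]), ([217.39999389648438, 252.6999969482422], [0.4099, 0.1124]), ([212.3000030517578, 274.8999938964844], [0.3489, 0.1275]), ([206.89999389648438, 213.8000030517578], [0.5199, 0.1409])]
tray [([315.8999938964844, 208.6999969482422], [0.526, -0.1663]), ([378.70001220703125, 226.39999389648438], [0.47, -0.3386]), ([361.8999938964844, 280.29998779296875], [0.3229, -0.2848]), ([302.3999938964844, 262.79998779296875], [0.3754, -0.1229])]
keeper ((128.9375, 240.0), (13.125, 5.5), 90.0)
keeper ((141.13958740234375, 238.07485961914062), (3.2965569496154785, 11.00414752960205), 0.795723557472229)
keeper ((123.9018325805664, 250.97389221191406), (4.9756855964660645, 4.889402866363525), 85.60128784179688)
knob [0.41746704 0.33470164 0.1425    ] axis [0.45980263 0.34094874 0.1095    ]
```

```bash
python3 - <<'E'
from h import *
K,V,I=load('top0')
up=8;x0,y0,x1,y1=138,205,216,276
a=cv2.resize(I[y0:y1,x0:x1],None,fx=up,fy=up,interpolation=cv2.INTER_CUBIC);h=cv2.cvtColor(a,cv2.COLOR_RGB2HSV)
m=((h[...,2]>105)&(h[...,1]<70)).astype(np.uint8)
E=lambda n:cv2.getStructuringElement(cv2.MORPH_ELLIPSE,(n,n))
m=cv2.morphologyEx(cv2.morphologyEx(m,cv2.MORPH_CLOSE,E(15)),cv2.MORPH_OPEN,E(75))
cs,_=cv2.findContours(m,cv2.RETR_EXTERNAL,cv2.CHAIN_APPROX_NONE)
P=[]
for c in cs:
    (cx,cy),(w,hh),an=cv2.minAreaRect(c);cx,cy=(cx+.5)/up-.5+x0,(cy+.5)/up-.5+y0
    print(len(c),round(cx,2),round(cy,2),w/up,hh/up,an,onz(K,V,cx,cy,.074).round(4),onz(K,V,cx,cy,.0711).round(4))
# tray prediction check
t=np.array([.4314,-.2308]);ya=np.radians(-18);R=np.array([[np.cos(ya),-np.sin(ya)],[np.sin(ya),np.cos(ya)]])
Ks,Vs,J=load('side0')
W=lambda x,y,z:[*(t+R@[x,y]),z]
def draw(I,K,V,c,s):
    x0,y0,x1,y1=c;o=cv2.resize(I[y0:y1,x0:x1],None,fx=s,fy=s,interpolation=cv2.INTER_CUBIC)
    for p,col in [(W(sx*6,sy*56,.09),(255,0,0)) for sx in(-1,1) for sy in(-1,1)]+[(W(70,sy*90,.031),(0,200,0)) for sy in (-1,1)]:
        u=((proj(K,V,p)-[x0,y0]+.5)*s).astype(int); cv2.circle(o,tuple(u.tolist()),2,col,-1)
    return o
A=draw(I,K,V,(295,200,395,290),4);B=draw(J,Ks,Vs,(270,165,370,255),4)
cv2.imwrite('pics/chk1.png',np.hstack([A,B])[:,:,::-1])
E
```

```text
421 194.64 260.61 16.23160743713379 16.23160743713379 2.726310968399048 [0.3894 0.1712 0.074 ] [0.3894 0.1718 0.0711]
356 151.59 257.43 15.33572006225586 15.88037109375 19.983104705810547 [0.4015 0.291  0.074 ] [0.4016 0.292  0.0711]
345 176.59 226.47 14.937629699707031 15.55634880065918 45.0 [0.4847 0.2211 0.074 ] [0.485  0.2219 0.0711]
1125 180.06 209.38 9.625 66.75 90.0 [0.5321 0.2113 0.074 ] [0.5325 0.212  0.0711]
```

View pics/chk1.png

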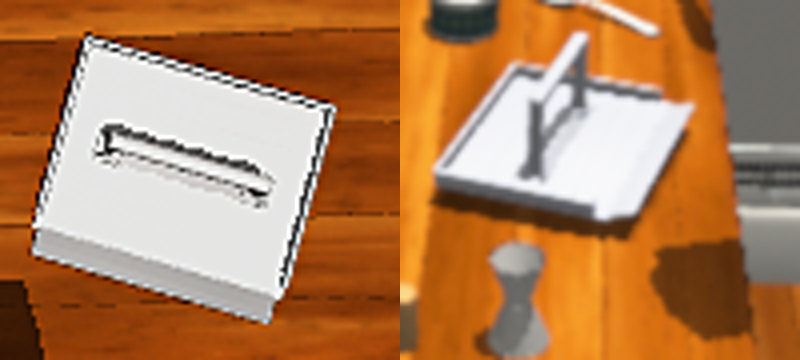

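```bash
python3 - <<'E'
from h import *
K,V,I=load('top0');Ks,Vs,J=load('side0')
t=np.array([.4314,-.2308]);ya=np.radians(-18);R=np.array([[np.cos(ya),-np.sin(ya)],[np.sin(ya),np.cos(ya)]])
W=lambda x,y,z:np.array([*(t+R@[x,y]),z])
for n,p in [('bar+y',W(0,56,.09)),('bar-y',W(0,-56,.09)),('rim+y',W(70,90,.031)),('rim-y',W(70,-90,.031))]:
    a,b=proj(K,V,p),proj(Ks,Vs,p); print(n,((a-[295,200]+.5)*4).round(),((b-[270,165]+.5)*4+[400,0]).round())
# side-view seats check
for n,p in [('cone',[.4015,.291,.074]),('groove',[.3894,.1712,.074]),('flat',[.485,.2219,.0711])]: print(n,((proj(Ks,Vs,p)-[220,235]+.5)*5).round())
R0=np.array(sensors.get_state()['eef_rot']);print(R0.round(3))
E
```

```text
bar+y [-15730.  -4420.] [1304. -996.]
bar-y [-25925.  -7356.] [1260. -932.]
rim+y [ -7478. -10160.] [ 4209. -1062.]
rim-y [ 875695. -347558.] [-132. -915.]
cone [507. 373.]
groove [530. 184.]
flat [318. 257.]
[[ 0.959  0.283 -0.001]
 [ 0.283 -0.959  0.002]
 [ 0.    -0.002 -1.   ]]
```

```bash
python3 - <<'E'
from h import *
K,V,I=load('top0');Ks,Vs,J=load('side0')
t=np.array([.4314,-.2308]);ya=np.radians(-18);R=np.array([[np.cos(ya),-np.sin(ya)],[np.sin(ya),np.cos(ya)]])
W=lambda x,y,z:np.array([*(t+R@[x/1e3,y/1e3]),z])
for n,p in [('bar+y',W(0,56,.09)),('bar-y',W(0,-56,.09)),('rim+y',W(70,90,.031)),('rim-y',W(70,-90,.031))]:
    a,b=proj(K,V,p),proj(Ks,Vs,p); print(n,((a-[295,200]+.5)*4).round(),((b-[270,165]+.5)*4+[400,0]).round())
s=sensors.get_state();R0=s['eef_rot'];p=s['tool_pos']
g=np.array([*t,.17]);print('to above bar, tool axes',R0.T@(g-p), 'tool yaw of y axis',np.degrees(np.arctan2(R0[1,1],R0[0,1])))
E
```

```text
bar+y [109. 140.] [537.  98.]
bar-y [273. 187.] [583.  31.]
rim+y [87. 37.] [434. 169.]
rim-y [336. 108.] [515.  61.]
to above bar, tool axes [ 0.34846192 -0.3308176   0.09320402] tool yaw of y axis -73.5704533189812
```

Both views agree with the measured tray pose (0.431, -0.231, yaw -18°) and the carrier pose (0.440, 0.2265, yaw about -5.9°) to within a pixel. Now I'll start moving.

```bash
cat >> h.py <<'E'
def Rz(deg):  # tool pointing down, tool y at this world yaw
    a=np.radians(deg); y=np.array([np.cos(a),np.sin(a),0]); z=np.array([0,0,-1.]); return np.c_[np.cross(y,z),y,z]
def to(x,y,z,yaw):
    s=sensors.get_state(); R=s['eef_rot']; rv=cv2.Rodrigues(R.T@Rz(yaw))[0].ravel()
    print('t',round(s['clock'],2),'pos',s['tool_pos'].round(4),'yaw',np.degrees(np.arctan2(R[1,1],R[0,1])).round(2),'F',s['force'].round(2),'T',s['ft_torque'].round(2),'gap',round(s['finger_gap'],4))
    print('turn',rv.round(4).tolist(),'shift',(R.T@(np.array([x,y,z])-s['tool_pos'])).round(4).tolist())
E
cat > go.sh <<'E'
python3 -c "from h import *; to($1,$2,$3,$4)"
E
chmod +x go.sh; ls
```

```text
go.sh
h.py
pics
```

Emit:
carry_out([
  [[0,0,-0.97],[0.348,-0.331,0.092],0],
  [[0,0,-0.97],[0.348,-0.331,0.092],0],
  [[0,0,-0.97],[0.348,-0.331,0.092],0],
  [[0,0,-0.97],[0.348,-0.331,0.092],0],
  [[0,0,-0.97],[0.348,-0.331,0.092],0],
])

```text
clock: 0.6
tool_pos: [0.3141, -0.4328, 0.2158]
eef_rot: [[0.504, 0.864, -0.0], [0.864, -0.504, 0.001], [0.0, -0.001, -1.0]]
force: [0.3, -1.2, 0.2]
finger_gap: 0.088
```

```bash
./go.sh .4314 -.2308 .17 -18; bash go.sh .4314 -.2308 .17 -18
```

```text
t 0.6 pos [ 0.3141 -0.4328  0.2158] yaw -30.28 F [ 0.34 -1.15  0.15] T [-0.05 -0.08  0.  ] gap 0.088
turn [-0.0004, -0.0005, -0.2143] shift [0.2336, -0.0005, 0.0459]
t 0.6 pos [ 0.3141 -0.4328  0.2158] yaw -30.28 F [ 0.34 -1.15  0.15] T [-0.05 -0.08  0.  ] gap 0.088
turn [-0.0004, -0.0005, -0.2143] shift [0.2336, -0.0005, 0.0459]
```

Emit:
carry_out([
  [[0,0,-0.2],[0.22,0,0.044],0],
  [[0,0,-0.2],[0.22,0,0.044],0],
  [[0,0,-0.2],[0.22,0,0.044],0],
  [[0,0,-0.2],[0.22,0,0.044],0],
  [[0,0,-0.2],[0.22,0,0.044],0],
])

```text
clock: 1.1
tool_pos: [0.426, -0.2418, 0.1713]
eef_rot: [[0.326, 0.945, -0.001], [0.945, -0.326, 0.002], [0.001, -0.002, -1.0]]
force: [0.9, 0.7, -0.1]
finger_gap: 0.088
```

```bash
bash go.sh .4314 -.2308 .092 -18; sleep 0; python3 -c "
from h import *; s=sensors.get_state(); print(s['qvel'].round(3),s['tool_pos'])"
```

```text
t 1.1 pos [ 0.426  -0.2418  0.1713] yaw -19.0 F [ 0.88  0.69 -0.14] T [-0.06 -0.04 -0.02] gap 0.088
turn [-0.0019, -0.0015, -0.0175] shift [0.0121, 0.0016, 0.0794]
[ 0.453  0.049  0.032 -0.027 -0.096  0.45 ] [ 0.42603688 -0.24182166  0.17134031]
```

Emit:
carry_out([
  [[-0.0019,-0.0015,0],[0.004,0.001,0.03],0],
  [[-0.0019,-0.0015,0],[0.004,0.001,0.03],0],
  [[-0.0019,-0.0015,0],[0.004,0.001,0.03],0],
  [[-0.0019,-0.0015,0],[0.004,0.001,0.03],0],
])

```text
clock: 1.5
tool_pos: [0.4282, -0.2428, 0.1436]
eef_rot: [[0.329, 0.944, 0.002], [0.944, -0.329, -0.003], [-0.002, 0.003, -1.0]]
force: [0.3, -0.3, 1.5]
finger_gap: 0.0882
```

```bash
bash go.sh .4314 -.2308 .092 -18
```

```text
t 1.5 pos [ 0.4282 -0.2428  0.1436] yaw -19.19 F [ 0.34 -0.33  1.51] T [-0.05 -0.13 -0.01] gap 0.0882
turn [0.0029, 0.0019, -0.0207] shift [0.0125, -0.001, 0.0516]
```

Emit:
carry_out([
  [[0.0019,0.0015,-0.02],[0.0125,-0.001,0.025],0],
  [[0.0019,0.0015,-0.02],[0.0125,-0.001,0.0515],0],
  [[0.0019,0.0015,-0.02],[0.0125,-0.001,0.0515],0],
  [[0.0019,0.0015,-0.02],[0.0125,-0.001,0.0515],0],
  [[0.0019,0.0015,-0.02],[0.0125,-0.001,0.0515],0],
])

```text
clock: 2.0
tool_pos: [0.4323, -0.2312, 0.093]
eef_rot: [[0.31, 0.951, 0.003], [0.951, -0.31, -0.002], [-0.001, 0.003, -1.0]]
force: [0.5, 0.5, -0.2]
finger_gap: 0.0881
```

```bash
bash go.sh .4314 -.2308 .092 -18
```

```text
t 2.0 pos [ 0.4323 -0.2312  0.093 ] yaw -18.04 F [ 0.49  0.46 -0.17] T [-0.05 -0.02 -0.02] gap 0.0881
turn [0.0029, 0.0007, -0.0008] shift [0.0001, -0.0009, 0.001]
```

Emit:
carry_out([
  [[0.002,0.0007,0],[0,-0.001,0.001],0],
  [[0.002,0.0007,0],[0,-0.001,0.001],1],
  [[0.002,0.0007,0],[0,-0.001,0.001],1],
  [[0.002,0.0007,0],[0,-0.001,0.001],1],
  [[0.002,0.0007,0],[0,-0.001,0.001],1],
], squeeze=35)

```text
clock: 2.5
tool_pos: [0.4303, -0.2296, 0.0903]
eef_rot: [[0.309, 0.951, -0.002], [0.951, -0.309, 0.001], [0.001, -0.002, -1.0]]
force: [-0.4, 0.2, -0.0]
finger_gap: 0.0583
```

Emit:
carry_out([
  [[0,0,0],[0,0,0],1],
  [[0,0,0],[0,0,0],1],
  [[0,0,0],[0,0,0],1],
])

```text
clock: 2.8
tool_pos: [0.4302, -0.2296, 0.0901]
eef_rot: [[0.309, 0.951, -0.002], [0.951, -0.309, 0.001], [0.001, -0.002, -1.0]]
force: [-0.4, 0.3, 0.9]
finger_gap: 0.0345
```

```bash
bash go.sh .4314 -.2308 .192 -18
```

```text
t 2.8 pos [ 0.4302 -0.2296  0.0901] yaw -17.99 F [-0.37  0.33  0.89] T [-0.09 -0.02  0.02] gap 0.0345
turn [-0.0022, -0.0008, 0.0002] shift [-0.0007, 0.0013, -0.1019]
```

Emit:
carry_out([
  [[-0.001,0,0],[0,0.0008,0],1],
  [[-0.001,0,0],[0,0.0008,0],1],
  [[-0.001,0,0],[0,0.0008,0],1],
  [[-0.001,0,0],[0,0.0008,0],1],
  [[-0.001,0,0],[0,0.0008,0],1],
])

```text
clock: 3.3
tool_pos: [0.431, -0.2299, 0.0902]
eef_rot: [[0.309, 0.951, -0.001], [0.951, -0.309, 0.001], [0.001, -0.001, -1.0]]
force: [1.2, -0.5, 0.1]
finger_gap: 0.0114
```

```bash
bash go.sh .4314 -.2308 .192 -18
```

```text
t 3.3 pos [ 0.431  -0.2299  0.0902] yaw -17.99 F [ 1.16 -0.52  0.06] T [-0.05 -0.08 -0.04] gap 0.0114
turn [-0.0009, -0.0007, 0.0001] shift [-0.0007, 0.0005, -0.1018]
```

Emit:
carry_out([
  [[0,0,0],[0,0,-0.01],1],
  [[0,0,0],[0,0,-0.03],1],
  [[0,0,0],[0,0,-0.07],1],
  [[0,0,0],[0,0,-0.11],1],
  [[0,0,0],[0,0,-0.15],1],
])

```text
clock: 3.8
tool_pos: [0.43, -0.2293, 0.2409]
eef_rot: [[0.309, 0.951, -0.003], [0.951, -0.309, 0.002], [0.001, -0.003, -1.0]]
force: [-0.3, -0.1, -4.8]
finger_gap: 0.0111
```

Emit:
carry_out([
  [[0,0,0],[0,0,0],1],
  [[0,0,0],[0,0,0],1],
  [[0,0,0],[0,0,0],1],
])

```text
clock: 4.1
tool_pos: [0.4294, -0.2291, 0.2376]
eef_rot: [[0.309, 0.951, -0.005], [0.951, -0.309, 0.003], [0.002, -0.006, -1.0]]
force: [-0.1, -1.1, -4.7]
finger_gap: 0.0112
```

```bash
bash go.sh .440 .2272 .24 -5.9
```

```text
t 4.1 pos [ 0.4294 -0.2291  0.2376] yaw -17.99 F [-0.07 -1.11 -4.69] T [0.02 0.02 0.03] gap 0.0112
turn [-0.0055, -0.0023, -0.211] shift [0.4372, -0.1309, -0.001]
```

Emit:
carry_out([
  [[-0.004,-0.002,-0.05],[0.03,-0.009,0],1],
  [[-0.004,-0.002,-0.05],[0.07,-0.021,0],1],
  [[-0.004,-0.002,-0.08],[0.115,-0.0345,0],1],
  [[-0.004,-0.002,-0.11],[0.16,-0.048,0],1],
  [[-0.004,-0.002,-0.13],[0.205,-0.0615,0],1],
])

```text
clock: 4.6
tool_pos: [0.4337, -0.0143, 0.2373]
eef_rot: [[0.183, 0.983, -0.003], [0.983, -0.183, -0.001], [-0.002, -0.002, -1.0]]
force: [1.1, -0.3, -4.8]
finger_gap: 0.0109
```

```bash
bash go.sh .440 .2272 .24 -5.9
```

```text
t 4.6 pos [ 0.4337 -0.0143  0.2373] yaw -10.53 F [ 1.14 -0.3  -4.83] T [-0.04 -0.23  0.03] gap 0.0109
turn [-0.0025, 0.0018, -0.0809] shift [0.2386, -0.038, -0.003]
```

Emit:
carry_out([
  [[0,0,-0.03],[0.045,-0.007,0],1],
  [[0,0,-0.05],[0.09,-0.0145,0],1],
  [[0,0,-0.08],[0.135,-0.0215,0],1],
  [[0,0,-0.08],[0.18,-0.0285,0],1],
  [[0,0,-0.08],[0.22,-0.035,0],1],
])

```text
clock: 5.1
tool_pos: [0.4397, 0.2082, 0.2368]
eef_rot: [[0.103, 0.995, -0.002], [0.995, -0.103, -0.004], [-0.004, -0.002, -1.0]]
force: [0.4, -1.3, -3.6]
finger_gap: 0.0112
```

Emit:
carry_out([
  [[0,0,0],[0.005,-0.001,0.0],1],
  [[0,0,0],[0.005,-0.001,0],1],
  [[0,0,0],[0.005,-0.001,0],1],
  [[0,0,0],[0.005,-0.001,0],1],
])

```text
clock: 5.5
tool_pos: [0.4408, 0.2103, 0.2388]
eef_rot: [[0.105, 0.994, 0.001], [0.994, -0.105, -0.003], [-0.003, 0.001, -1.0]]
force: [-0.3, -0.2, -4.3]
finger_gap: 0.0106
```

```bash
bash go.sh .440 .2272 .21 -5.9
```

```text
t 5.5 pos [0.4408 0.2103 0.2388] yaw -6.05 F [-0.27 -0.17 -4.28] T [-0.04 -0.04  0.07] gap 0.0106
turn [0.0011, 0.0031, -0.0025] shift [0.0168, -0.0026, 0.0288]
```

Emit:
carry_out([
  [[0,0.003,0],[0.0168,-0.0026,0.01],1],
  [[0,0.003,0],[0.0168,-0.0026,0.03],1],
  [[0,0.003,0],[0.0168,-0.0026,0.054],1],
  [[0,0.003,0],[0.0168,-0.0026,0.054],1],
  [[0,0.003,0],[0.0168,-0.0026,0.054],1],
])

```text
clock: 6.0
tool_pos: [0.4404, 0.2275, 0.1856]
eef_rot: [[0.105, 0.994, 0.002], [0.994, -0.105, 0.0], [0.001, 0.002, -1.0]]
force: [0.5, -0.3, -4.5]
finger_gap: 0.011
```

```bash
bash go.sh .440 .2272 .175 -5.9; python3 - <<'E'
from h import *
A=snap('top','top1')['frame'];B=snap('side','side1')['frame']
a=cv2.resize(A[180:290,110:230],None,fx=3.3,fy=3.3,interpolation=cv2.INTER_CUBIC)
b=cv2.resize(B[210:345,210:355],None,fx=2.7,fy=2.7,interpolation=cv2.INTER_CUBIC)
o=np.zeros((370,800,3),np.uint8);o[:a.shape[0],:a.shape[1]]=a;o[:b.shape[0],400:400+b.shape[1]]=b[:370]
cv2.imwrite('pics/c3.png',o[:,:,::-1])
E
```

```text
t 6.0 pos [0.4404 0.2275 0.1856] yaw -6.05 F [ 0.46 -0.3  -4.47] T [-0.04 -0.06 -0.04] gap 0.011
turn [0.0016, -0.0005, -0.0026] shift [-0.0003, -0.0004, 0.0106]
```

View pics/c3.png

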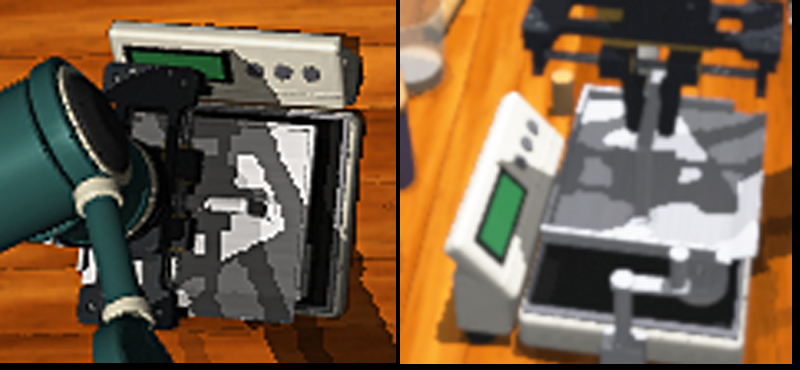

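The carried tray hangs level above the carrier with its lip to the front, near (640,180) in the side crop, and the keeper is clear and parked. Next I'll lower it by feel.

Emit:
carry_out([
  [[0.001,0,0],[0,0,0.006],1],
  [[0.001,0,0],[0,0,0.012],1],
  [[0.001,0,0],[0,0,0.0165],1],
  [[0.001,0,0],[0,0,0.0165],1],
  [[0.001,0,0],[0,0,0.0165],1],
])

```text
clock: 6.6
tool_pos: [0.4404, 0.2286, 0.1691]
eef_rot: [[0.104, 0.995, 0.001], [0.995, -0.104, 0.001], [0.001, 0.001, -1.0]]
force: [-0.2, 0.5, -4.6]
finger_gap: 0.0112
```

```bash
bash go.sh .440 .2272 .165 -5.9; python3 - <<'E'
from h import *
t=np.array([.4402,.2266]);ya=np.radians(-6);R=np.array([[np.cos(ya),-np.sin(ya)],[np.sin(ya),np.cos(ya)]])
W=lambda x,y,z:np.array([*(t+R@[x/1e3,y/1e3]),z])
K,V,_=load('top1');Ks,Vs,_=load('side1')
for c in [(70,90),(-70,90),(70,-90),(-70,-90)]:
    p=W(*c,.1264);print(c,((proj(K,V,p)-[110,180]+.5)*3.3).round(),((proj(Ks,Vs,p)-[210,210]+.5)*2.7+[400,0]).round())
E
```

```text
t 6.6 pos [0.4404 0.2286 0.1691] yaw -5.95 F [-0.18  0.45 -4.58] T [-0.04 -0.04 -0.  ] gap 0.0112
turn [0.0013, -0.001, -0.0009] shift [-0.0014, -0.0003, 0.0041]
(70, 90) [ 97. 111.] [544. 230.]
(-70, 90) [ 78. 284.] [733. 252.]
(70, -90) [316. 126.] [587.  85.]
(-70, -90) [299. 302.] [749. 100.]
```

Emit:
carry_out([
  [[0.001,0,0],[-0.0008,0,0.001],1],
  [[0.001,0,0],[-0.0008,0,0.002],1],
  [[0.001,0,0],[-0.0008,0,0.003],1],
  [[0.001,0,0],[-0.0008,0,0.004],1],
  [[0.001,0,0],[-0.0008,0,0.004],1],
])

```text
clock: 7.1
tool_pos: [0.4404, 0.2278, 0.1652]
eef_rot: [[0.104, 0.995, 0.001], [0.995, -0.104, 0.001], [0.001, 0.0, -1.0]]
force: [-0.2, 0.8, -4.2]
finger_gap: 0.011
```

```bash
bash go.sh .440 .2272 .161 -5.9
```

```text
t 7.1 pos [0.4404 0.2278 0.1652] yaw -5.96 F [-0.17  0.84 -4.21] T [-0.02 -0.11  0.02] gap 0.011
turn [0.0005, -0.0011, -0.001] shift [-0.0006, -0.0004, 0.0042]
```

Emit:
carry_out([
  [[0,0,0],[0,0,0.0006],1],
  [[0,0,0],[0,0,0.0012],1],
  [[0,0,0],[0,0,0.0018],1],
  [[0,0,0],[0,0,0.0024],1],
  [[0,0,0],[0,0,0.0024],1],
])

```text
clock: 7.6
tool_pos: [0.4405, 0.2278, 0.1629]
eef_rot: [[0.104, 0.995, 0.001], [0.995, -0.104, 0.001], [0.001, 0.001, -1.0]]
force: [0.3, 0.6, -4.4]
finger_gap: 0.0108
```

```bash
bash go.sh .440 .2272 .161 -5.9
```

```text
t 7.6 pos [0.4405 0.2278 0.1629] yaw -5.96 F [ 0.31  0.62 -4.35] T [ 0.02 -0.17 -0.03] gap 0.0108
turn [0.0006, -0.0012, -0.001] shift [-0.0006, -0.0004, 0.0019]
```

Emit:
carry_out([
  [[0,0,0],[0,0,0.0006],1],
  [[0,0,0],[0,0,0.0012],1],
  [[0,0,0],[0,0,0.0018],1],
  [[0,0,0],[0,0,0.0024],1],
  [[0,0,0],[0,0,0.0024],1],
])

```text
clock: 8.1
tool_pos: [0.4408, 0.2279, 0.1609]
eef_rot: [[0.104, 0.995, 0.001], [0.995, -0.104, 0.001], [0.001, 0.001, -1.0]]
force: [-1.2, -0.7, -1.9]
finger_gap: 0.0111
```

```bash
bash go.sh .440 .2272 .161 -5.9
```

```text
t 8.1 pos [0.4408 0.2279 0.1609] yaw -5.95 F [-1.21 -0.73 -1.93] T [-0.18  0.02 -0.01] gap 0.0111
turn [0.0012, -0.0015, -0.0009] shift [-0.0008, -0.0007, -0.0001]
```

Emit:
carry_out([
  [[0,0,0],[0,0,0.0005],1],
  [[0,0,0],[0,0,0.001],1],
  [[0,0,0],[0,0,0.0015],1],
  [[0,0,0],[0,0,0.0015],1],
  [[0,0,0],[0,0,0.0015],1],
])

```text
clock: 8.6
tool_pos: [0.441, 0.228, 0.1597]
eef_rot: [[0.104, 0.995, 0.002], [0.995, -0.104, 0.002], [0.002, 0.002, -1.0]]
force: [-1.1, -1.9, 4.0]
finger_gap: 0.0107
```

```bash
bash go.sh .440 .2272 .161 -5.9
```

```text
t 8.6 pos [0.441  0.228  0.1597] yaw -5.96 F [-1.1  -1.89  4.03] T [-0.19  0.15 -0.03] gap 0.0107
turn [0.0018, -0.0018, -0.001] shift [-0.0009, -0.0009, -0.0013]
```

Emit:
carry_out([
  [[0.001,-0.001,0],[0,-0.0004,-0.0008],1],
  [[0.001,-0.001,0],[0,-0.0004,-0.0008],1],
  [[0.001,-0.001,0],[0,-0.0004,-0.0008],1],
])

```text
clock: 8.9
tool_pos: [0.4405, 0.2279, 0.16]
eef_rot: [[0.104, 0.995, 0.001], [0.995, -0.104, 0.001], [0.001, 0.001, -1.0]]
force: [0.5, -1.1, 1.6]
finger_gap: 0.0111
```

Emit:
carry_out([
  [[0,0,0],[0,0,0],0.8],
  [[0,0,0],[0,0,0],0.7],
  [[0,0,0],[0,0,0],0.6],
  [[0,0,0],[0,0,0],0.5],
  [[0,0,0],[0,0,0],0.5],
], squeeze=5)

```text
clock: 9.4
tool_pos: [0.4401, 0.2279, 0.1597]
eef_rot: [[0.104, 0.995, -0.0], [0.995, -0.104, 0.0], [0.0, -0.0, -1.0]]
force: [-0.0, -0.5, 0.9]
finger_gap: 0.0438
```

```bash
bash go.sh .440 .2272 .161 -5.9
```

```text
t 9.4 pos [0.4401 0.2279 0.1597] yaw -5.96 F [-0.03 -0.46  0.94] T [-0.04 -0.08  0.  ] gap 0.0438
turn [-0.0005, -0.0002, -0.001] shift [-0.0007, 0.0, -0.0013]
```

The tray is seated: contact came only below pad height, and the sink matched the load, with all three balls in. I'll rise clear and look again.

Emit:
carry_out([
  [[0,0,0],[0,0,-0.02],0.5],
  [[0,0,0],[0,0,-0.05],0.55],
  [[0,0,0],[0,0,-0.09],0.6],
  [[0,0,0],[0,0,-0.13],0.6],
  [[0,0,0],[0,0,-0.13],0.6],
])

```text
clock: 9.9
tool_pos: [0.4433, 0.2293, 0.2968]
eef_rot: [[0.104, 0.995, 0.011], [0.995, -0.104, 0.005], [0.006, 0.01, -1.0]]
force: [0.2, 0.1, 0.7]
finger_gap: 0.035
```

Emit:
carry_out([
  [[0,0,0.2],[0.04,-0.04,0],0.6],
  [[0,0,0.4],[0.08,-0.08,0],0.6],
  [[0,0,0.6],[0.08,-0.08,0],0.6],
  [[0,0,0.785],[0.08,-0.08,0],0.6],
  [[0,0,0.785],[0.08,-0.08,0],0.6],
])

```text
clock: 10.4
tool_pos: [0.3678, 0.3162, 0.2889]
eef_rot: [[0.732, 0.682, -0.001], [0.682, -0.732, -0.0], [-0.001, -0.001, -1.0]]
force: [-0.2, 1.1, 0.5]
finger_gap: 0.0352
```

```bash
python3 - <<'E'
from h import *
R=np.array([[np.cos(-.1047),-np.sin(-.1047)],[np.sin(-.1047),np.cos(-.1047)]]);o=np.array([.4378,.2262])
S=lambda x,y,z:np.array([*(o+R@[x/1e3,y/1e3]),z])
K0,V0,_=load('side0')
print('side0 crop2: knob top',((proj(K0,V0,S(-30,116,.1425))-[220,235]+.5)*5).round(),'axis',((proj(K0,V0,S(10,116,.1095))-[220,235]+.5)*5).round())
Kt,Vt,_=load('top0');print('top crop1 knob',((proj(Kt,Vt,S(-30,116,.1425))-[118,180]+.5)*3.6).round(),'axis',((proj(Kt,Vt,S(10,116,.1095))-[118,180]+.5)*3.6).round())
A=snap('top','top2');B=snap('side','side2');A,B=A['frame'],B['frame']
for n,(x,y,z) in {'rim++':(70,90,.1012),'rim+-':(70,-90,.1012),'rim-+':(-70,90,.1012)}.items():
    p=np.array([*(np.array([.4402,.2266])+R@[x/1e3,y/1e3]),z]); print(n,((proj(Kt,Vt,p)-[110,180]+.5)*3.3).round(),((proj(K0,V0,p)-[210,225]+.5)*2.7+[400,0]).round())
a=cv2.resize(A[180:290,110:230],None,fx=3.3,fy=3.3,interpolation=cv2.INTER_CUBIC)
b=cv2.resize(B[225:360,210:355],None,fx=2.7,fy=2.7,interpolation=cv2.INTER_CUBIC)
q=np.zeros((370,800,3),np.uint8);q[:a.shape[0],:a.shape[1]]=a;q[:b.shape[0],400:400+b.shape[1]]=b[:370]
cv2.imwrite('pics/c4.png',q[:,:,::-1])
print('knob',S(-30,116,0)); to(*S(-30,116,.2),-51)
E
```

```text
side0 crop2: knob top [465. 347.] axis [361. 396.]
top crop1 knob [ 20. 255.] axis [ 43. 203.]
rim++ [108. 114.] [545. 214.]
rim+- [322. 129.] [587.  67.]
rim-+ [ 89. 284.] [732. 236.]
knob [0.4200873  0.34470004 0.        ]
t 10.5 pos [0.3683 0.3158 0.289 ] yaw -46.78 F [-0.34  0.08 -0.48] T [-0.05 -0.02  0.04] gap 0.0353
turn [-0.0004, 0.0011, 0.0736] shift [0.0576, 0.0144, 0.089]
```

View pics/c4.png

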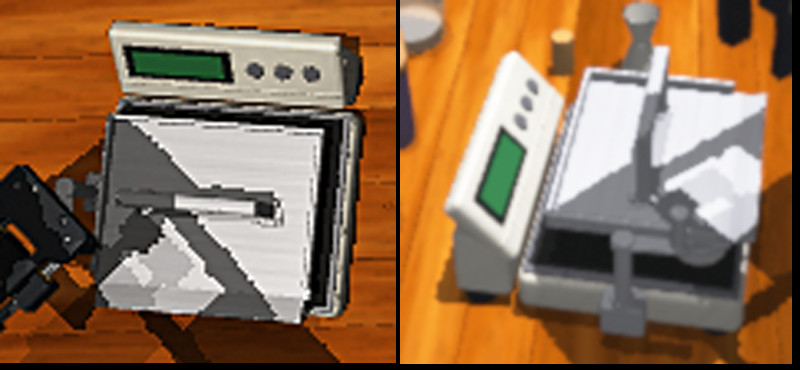

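Both views show the tray level on its seats, with its rim corners where predicted: side crop (545,214) and (587,67), top crop (322,129). The keeper is still parked, so I'll go to its knob at (0.420, 0.344).

Emit:
carry_out([
  [[0,0,0.073],[0.03,0.007,0.03],0.6],
  [[0,0,0.073],[0.057,0.015,0.06],0.6],
  [[0,0,0.073],[0.057,0.015,0.089],0.6],
  [[0,0,0.073],[0.057,0.015,0.089],0.6],
  [[0,0,0.073],[0.057,0.015,0.089],0.6],
])

```text
clock: 11.0
tool_pos: [0.4202, 0.3432, 0.2002]
eef_rot: [[0.776, 0.631, -0.002], [0.631, -0.776, -0.001], [-0.003, -0.001, -1.0]]
force: [0.9, 0.6, 1.4]
finger_gap: 0.0353
```

```bash
bash go.sh .4198 .3440 .139 -51
```

```text
t 11.0 pos [0.4202 0.3432 0.2002] yaw -50.9 F [0.94 0.65 1.37] T [-0.03 -0.02 -0.06] gap 0.0353
turn [-0.0006, 0.0025, 0.0017] shift [0.0004, -0.0009, 0.0612]
```

Emit:
carry_out([
  [[0,0,0],[0,-0.001,0.015],0.6],
  [[0,0,0],[0,-0.001,0.03],0.6],
  [[0,0,0],[0,-0.001,0.042],0.6],
  [[0,0,0],[0,-0.001,0.052],0.6],
  [[0,0,0],[0,-0.001,0.06],0.6],
])

```text
clock: 11.5
tool_pos: [0.4196, 0.3443, 0.1397]
eef_rot: [[0.777, 0.63, -0.001], [0.63, -0.777, -0.0], [-0.001, -0.0, -1.0]]
force: [0.3, -0.6, 0.1]
finger_gap: 0.0355
```

Emit:
carry_out([
  [[0,0,0],[0,0,0],1],
  [[0,0,0],[0,0,0],1],
  [[0,0,0],[0,0,0],1],
  [[0,0,0],[0,0,0],1],
  [[0,0,0],[0,0,0],1],
], squeeze=12)

```text
clock: 12.0
tool_pos: [0.4211, 0.3448, 0.1416]
eef_rot: [[0.777, 0.63, 0.002], [0.63, -0.777, 0.001], [0.002, 0.0, -1.0]]
force: [4.6, -0.4, -1.8]
finger_gap: 0.0118
```

```bash
python3 - <<'E'
from h import *
to(.4198,.3440,.139,-51)
s=sensors.get_state();Rt=s['eef_rot']
R=np.array([[np.cos(-.1047),-np.sin(-.1047)],[np.sin(-.1047),np.cos(-.1047)]])
# knob offsets along the arc relative to parked, in tool axes
for a in range(0,101,10):
    r=np.radians(a); d=R@np.array([40*(1-np.cos(r)),-40*np.sin(r)])/1e3
    print(a,(Rt.T@[*d,0]).round(4))
E
```

```text
t 12.0 pos [0.4211 0.3448 0.1416] yaw -50.98 F [ 4.62 -0.4  -1.84] T [-0.15 -0.56 -0.01] gap 0.0118
turn [0.0005, -0.0023, 0.0003] shift [-0.0015, -0.0002, 0.0026]
0 [0. 0. 0.]
10 [-0.0045  0.0053 -0.    ]
20 [-0.008   0.0114 -0.    ]
30 [-0.0104  0.0179 -0.    ]
40 [-0.0116  0.0248 -0.    ]
50 [-0.0116  0.0318 -0.    ]
60 [-0.0104  0.0386 -0.    ]
70 [-0.008   0.0452  0.    ]
80 [-0.0045  0.0512  0.    ]
90 [-0.      0.0566  0.    ]
100 [0.0053 0.0611 0.    ]
```

Emit:
carry_out([
  [[0,0,0],[-0.0033,0.0063,0],1],
  [[0,0,0],[-0.0068,0.0124,0],1],
  [[0,0,0],[-0.0092,0.0189,0],1],
  [[0,0,0],[-0.0104,0.0258,0],1],
  [[0,0,0],[-0.0104,0.0328,0],1],
])

```text
clock: 12.5
tool_pos: [0.4305, 0.3125, 0.1411]
eef_rot: [[0.777, 0.629, -0.005], [0.629, -0.777, 0.001], [-0.003, -0.003, -1.0]]
force: [-5.8, 2.8, 3.3]
finger_gap: 0.0115
```

```bash
cat > k.py <<'E'
from h import *
to(.4198,.3440,.139,-51)
R=np.array([[np.cos(-.1047),-np.sin(-.1047)],[np.sin(-.1047),np.cos(-.1047)]]);o=np.array([.4378,.2262])
s=sensors.get_state();d=R.T@(s['tool_pos'][:2]-o)*1e3-[10,116];print('scale rel axis',d.round(1),'r',np.hypot(*d).round(1),'angle',np.degrees(np.arctan2(-d[1],-d[0])).round(1))
e=R@np.array([10,76])/1e3+o;print('end shift tool',(s['eef_rot'].T@[*(e-s['tool_pos'][:2]),0]).round(4))
E
python3 k.py
```

```text
t 12.5 pos [0.4305 0.3125 0.1411] yaw -50.99 F [-5.81  2.85  3.27] T [0.28 0.79 0.08] gap 0.0115
turn [-0.0034, 0.0031, 0.0001] shift [0.0115, -0.0313, 0.0021]
scale rel axis [-26.3 -31. ] r 40.6 angle 49.7
end shift tool [ 0.0122  0.0249 -0.0001]
```

Emit:
carry_out([
  [[0,0,0],[0.0012,0.0068,0],1],
  [[0,0,0],[0.0036,0.0134,0],1],
  [[0,0,0],[0.0071,0.0194,0],1],
  [[0,0,0],[0.0116,0.0248,0],1],
  [[0,0,0],[0.0125,0.026,0],1],
])

```text
clock: 13.0
tool_pos: [0.4557, 0.3002, 0.1407]
eef_rot: [[0.778, 0.628, -0.008], [0.628, -0.778, 0.001], [-0.006, -0.005, -1.0]]
force: [-11.5, 3.5, 5.6]
finger_gap: 0.0112
```

Emit:
carry_out([
  [[0,0,0],[0,0,0],1],
  [[0,0,0],[0,0,0],1],
])

```text
clock: 13.2
tool_pos: [0.4556, 0.3003, 0.1407]
eef_rot: [[0.777, 0.629, -0.007], [0.629, -0.777, 0.0], [-0.005, -0.005, -1.0]]
force: [-9.0, 2.5, 3.9]
finger_gap: 0.0118
```

```bash
python3 k.py
```

```text
t 13.2 pos [0.4556 0.3003 0.1407] yaw -51.03 F [-9.    2.49  3.93] T [0.28 1.33 0.05] gap 0.0118
turn [-0.0047, 0.0053, -0.0004] shift [-0.0003, -0.0565, 0.002]
scale rel axis [ -0.1 -40.5] r 40.5 angle 89.9
end shift tool [ 0.0004 -0.0003 -0.    ]
```

Emit:
carry_out([
  [[0,0,0],[-0.0016,-0.0013,0],1],
  [[0,0,0],[-0.0016,-0.0013,0],0.75],
  [[0,0,0],[-0.0016,-0.0013,0],0.7],
  [[0,0,0],[-0.0016,-0.0013,0],0.65],
  [[0,0,0],[-0.0016,-0.0013,0],0.65],
])

```text
clock: 13.7
tool_pos: [0.4569, 0.3001, 0.141]
eef_rot: [[0.777, 0.629, 0.0], [0.629, -0.777, 0.0], [0.0, -0.0, -1.0]]
force: [-0.5, -0.1, -0.1]
finger_gap: 0.0311
```

```bash
python3 k.py
```

```text
t 13.7 pos [0.4569 0.3001 0.141 ] yaw -51.0 F [-0.53 -0.12 -0.06] T [-0.04 -0.07  0.  ] gap 0.0311
turn [-0.0002, -0.0003, -0.0] shift [-0.0012, -0.0574, 0.002]
scale rel axis [  1.3 -40.5] r 40.5 angle 91.8
end shift tool [-0.0006 -0.0012  0.    ]
```

Released with no residual force. I'll go straight up, move aside and check.

Emit:
carry_out([
  [[0,0,0],[0,0,-0.02],0.65],
  [[0,0,0],[0,0,-0.05],0.65],
  [[0,0,0],[0,0,-0.09],0.65],
  [[0,0,0],[0,0,-0.14],0.65],
  [[0,0,0],[0,0,-0.14],0.65],
])

```text
clock: 14.2
tool_pos: [0.4605, 0.3023, 0.2896]
eef_rot: [[0.777, 0.629, 0.012], [0.629, -0.777, 0.008], [0.014, 0.002, -1.0]]
force: [0.6, 0.1, -0.1]
finger_gap: 0.0312
```

Emit:
carry_out([
  [[0,0,0],[0.0,-0.04,0],0.65],
  [[0,0,0],[-0.03,-0.08,0],0.65],
  [[0,0,0],[-0.06,-0.12,0],0.65],
  [[0,0,0],[-0.06,-0.12,0],0.65],
  [[0,0,0],[-0.06,-0.12,0],0.65],
])

```text
clock: 14.7
tool_pos: [0.3338, 0.3558, 0.2807]
eef_rot: [[0.775, 0.631, 0.0], [0.631, -0.775, 0.0], [0.0, 0.0, -1.0]]
force: [0.1, 0.2, -0.4]
finger_gap: 0.0309
```

```bash
python3 - <<'E'
from h import *
A=snap('top','top3')['frame'];B=snap('side','side3')['frame']
a=cv2.resize(A[180:290,110:230],None,fx=3.3,fy=3.3,interpolation=cv2.INTER_CUBIC)
b=cv2.resize(B[225:360,210:355],None,fx=2.7,fy=2.7,interpolation=cv2.INTER_CUBIC)
q=np.zeros((370,800,3),np.uint8);q[:a.shape[0],:a.shape[1]]=a;q[:b.shape[0],400:400+b.shape[1]]=b[:370]
cv2.imwrite('pics/c5.png',q[:,:,::-1])
K,V,_=load('top3');Ks,Vs,_=load('side3')
R=np.array([[np.cos(-.1047),-np.sin(-.1047)],[np.sin(-.1047),np.cos(-.1047)]])
for o,x,y,z in [((.4402,.2266),70,90,.1012),((.4402,.2266),70,-90,.1012),((.4378,.2262),10,76,.1425)]:
    p=np.array([*(np.array(o)+R@[x/1e3,y/1e3]),z]);print((x,y),((proj(K,V,p)-[110,180]+.5)*3.3).round(),((proj(Ks,Vs,p)-[210,225]+.5)*2.7+[400,0]).round())
s=sensors.get_state();print(s['force'].round(2),np.abs(s['qvel']).max(),s['tool_pos'])
E
```

```text
(70, 90) [108. 114.] [545. 214.]
(70, -90) [322. 129.] [587.  67.]
(10, 76) [100. 187.] [630. 169.]
[0.32 0.48 0.  ] 0.016415160912951244 [0.33526552 0.35553902 0.2808235 ]
```

View pics/c5.png

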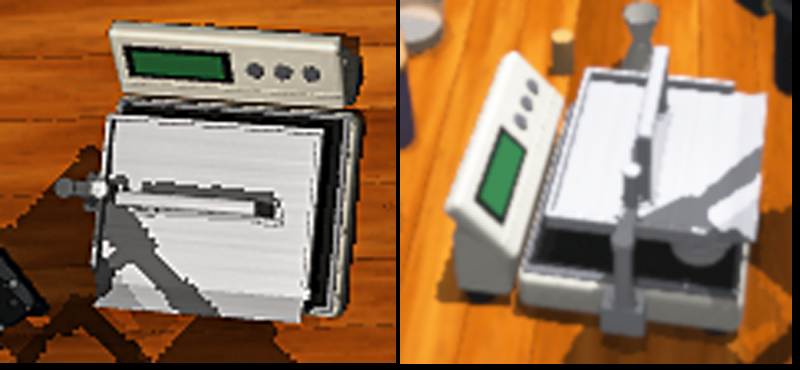

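The keeper now lies across the left rim. Its knob is at (100,187) in the top crop and (631,170) in the side crop, as predicted for 1.57 rad. The tray's rim corners haven't moved, so I'll hand in.

```bash
python3 -c "
from h import *; print(ctrl.hand_in())"
```

```text
the job is handed in; nothing more can be done
None
```

I settled the tray on the carrier's three seats with its lip to the front, swung the keeper to its stop over the left rim, and handed the job in at about 15 s. No verdict was reported.

- **Seating:** I lowered the tray in small steps and felt nothing until it was below pad height. It reached home with a peak reading of about 8.6 N on the scale, against the 20 N limit. At that load it had sunk about 1.5 mm, as the carrier's spring predicts. After release, the rim corners were within about a pixel of the predicted home position in both views.
- **Keeper:** The arm measured 89.9° (about 1.57 rad) at the stop, pressing with about 9 N after an 11.5 N peak. In both views the knob is where it should be at 1.57 rad, and the tray did not move.
- **End state:** The arm is clear, with about zero force on it. I knocked nothing that I know of, and the jigger and cork look unmoved in the last side view. I did not check the other bystanders again.
- **Disagreement:** The keeper knob was about 2 mm from where the pictures put it, which the grip and the arm's give took up. The arm's own readings also wandered by about 1 mm, so the heights above are good to about that.

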